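# Block the load and let the lift down gently

## Task

Put the thick wooden blocking piece, rib up, into the empty gap in the raised lift's tray so that the two brass flasks cannot shift. Then nudge the red release lever open only far enough that the tray sinks slowly, never faster than about 3 cm per second, until it is fully down. Finally push the lever back until the valve is shut; leave the flasks in the tray, and leave the grey thin piece, the bowl and the jar alone.

Things in the scene. Friction and masses are not known exactly. Their poses are not given: they have to be found in the camera images.
- tray (a joint): how far the lift's tray has sunk, m: 0 fully raised, 0.060 fully down on its stop; starts within 0.004 of raised. Open aluminium box, outside 100 (x) by 172 (y) by 40 mm high, walls and floor 5 mm; underside 150 mm over the bench at 0. Its load sinks it only while the valve is open; it stops when the valve is shut
- valve (a joint): angle of the red release lever, rad: 0 shut (on its stop), up to 1.4, growing anticlockwise seen from above; starts 0 to 0.03. Nothing sinks until about 0.25 to 0.55 (more with a light load); then about 8 mm/s faster per 0.1 rad, 60 to 80 mm/s wide open. The lever stays where it is left; pushing it near its end takes 2 to 5 N
- gap (a point): on the tray's inner floor, centre of the empty space left there: 90 mm along x, about 52 mm along y between the tray's end wall (-y) and the nearer flask (+y). Its axes are the tray's, z up; it sinks with the tray
- lever_end (a point): centre of the 22 mm red ball at the end of the release lever, a level red bar 14 mm thick, 95 mm over the bench, 118 mm from spindle to ball centre; free space under it
- spindle (a point): fixed point on the lever's vertical turning axis, at the bar's height, on the lift's small blue valve block (56 mm square, top 75 mm over the bench; steel hub of 30 mm width up to 105 mm)
- flask_a: brass box flask, 82 (x) by 54 (y) by 40 mm high, beside the tray's +y end; origin under its centre, z up
- flask_b: brass box flask like flask_a, between it and the gap
- thick_block: brown wooden blocking piece: foot 80 (x) by 44 (y) by 50 mm high, and on it a grip rib 80 (x) by 22 (y) by 46 mm high, 96 mm in all; about 160 g. Origin under its centre, z up; turned end for end it is the same
- thin_block: dark grey thin slab, 80 by 22 by 96 mm high, too thin for the gap; to be left alone. Origin under its centre
- bowl: green mixing bowl, 100 mm wide, 60 mm high; to be left alone. Origin under its centre
- jar: jar with a white lid, 64 mm wide, 90 mm high; to be left alone. Origin under its centre
Things that resemble listed ones, but are neither listed nor needed, are in the scene too. Of the things that look like the thick_block, take the one that is farthest to the robot's left at the start. Leave any turquoise look-alike of the flask_b alone.

How it is judged (in metres and radians):
On the way, in this order (a step that is already met when the one before it is completed fails the run):
1. the thick block stands in the gap on the tray floor, let go, while the tray is still up (x of thick_block in the frame of gap between -0.012 and 0.012 m and y of thick_block in the frame of gap between -0.014 and 0.014 m and z of thick_block in the frame of gap below 0.006 m and angle between thick_block's own z axis and vertical below 0.1 rad and contact force between the fingers and thick_block below 0.1 N and value of joint tray below 0.02 m), for 0.2 s.
2. the valve is cracked open while the tray is still up (value of joint valve above 0.15 rad and value of joint tray below 0.03 m), for 0.1 s.
3. the tray is fully down (value of joint tray above 0.057 m), for 0.2 s.
At the end, for the whole second after the job is handed in: the tray is fully down (within 3 mm), the valve is shut (within 0.1 rad), the thick block stands upright on the tray floor in the gap, the two flasks stand in their places on the tray floor, all at rest (x of thick_block in the frame of gap between -0.012 and 0.012 m and y of thick_block in the frame of gap between -0.014 and 0.014 m and z of each of thick_block, flask_a, flask_b in the frame of gap below 0.006 m and angle between thick_block's own z axis and vertical below 0.1 rad and y of flask_a in the frame of gap between 0.085 and 0.125 m and y of flask_b in the frame of gap between 0.03 and 0.07 m and value of joint tray above 0.057 m and value of joint valve below 0.1 rad and linear speed of each of thick_block, flask_a, flask_b below 0.02 m/s); the robot touches nothing.
It fails at once if the tray sinks faster than 35 mm/s (velocity of joint tray above 0.035 m/s).
It fails at once if the tray is let down without the thick block in the gap (value of joint tray above 0.03 m and not (x of thick_block in the frame of gap between -0.012 and 0.012 m and y of thick_block in the frame of gap between -0.014 and 0.014 m and z of thick_block in the frame of gap below 0.006 m and angle between thick_block's own z axis and vertical below 0.1 rad)).
It fails at once if a flask is tipped or lifted out (angle between any of flask_a, flask_b's own z axis and vertical above 0.3 rad or z of any of flask_a, flask_b in the frame of gap above 0.03 m).
It fails at once if the thin piece, the bowl or the jar is moved by more than 20 mm (distance of any of thin_block, bowl, jar from where it was at the start of the episode above 0.02 m).
It also fails if it takes over 72 s, if anything falls off the work surface, if the arm or the gripper's body presses on something with over 40 N, if the wrist force passes 120 N, or if a joint passes its speed limit or range.

## Robot

A 7-joint arm with a two-finger parallel gripper is mounted at the origin on the work surface. World frame = base frame: x ahead of the robot, y to its left, z up, the work surface at z = 0. Lengths are in mm, angles in rad, forces in N, time in s.
With the tool pointing down it reaches from about 350 to 775 mm from the base axis. Payload 3.1 kg.
Tool frame: the origin (TCP) lies midway between the tips of the shut fingers; the grasp point (between the pads) lies env.grip_point_offset behind it (env.grip_point_offset is the distance from the TCP to the grasp point, in mm); z points along the fingers, y is the line along which they close (so a half turn about z gives the same grasp; the last joint's range is limited). The gripper opens to 85 mm and grips with 20 to 120 N. Pads are 22 mm wide; open, the fingers measure 114 mm over their backs; the gripper's body (76 mm by 85 mm) begins 54 mm behind the grasp point. The pads swing forward as they close: fully open they stand 13 mm farther back than shut.
Start: joints at [1.165, 0.311, 0.014, 1.512, -0.004, 1.319, -0.027], TCP at [195.739, -514.008, 231.304] pointing down, gripper open.
Joint ranges: [-2.7, 2.7], [-0.3, 1.91], [-1.27, 1.3], [0.12, 2.57], [-1.44, 4.58], [0.2, 2.03], [-3.05, 3.05]. Speed limits (rad/s): [2.79, 2.79, 3.14, 3.14, 3.14, 3.14, 3.14].

## Interface

Orientations are given as a rotation vector (axis times angle).
In Python, from station import observe, imaging, job, models, env gives the robot as it stands. The module is installed in compiled form; this text tells all that it offers.
- The arm moves only by the shell command python3 -m pendant 'ROWS' [FORCE]. ROWS is JSON, one flat list of numbers, 7 for each row, row after row: the turn, a rotation vector about the tool's x, y, z in units of 6 degrees (1.0 is 6 degrees), then the shift along the tool's x, y, z in units of 25 mm (1.0 is 25 mm), then the finger opening in mm, from 0 to 85.4. In form: [ax, ay, az, x, y, z, claw, ax, ay, az, x, y, z, claw, ...]. A call has 1 to 5 rows; each row is the pose to reach, as a shift and turn from the pose commanded when the call began, along the tool's axes at that moment; what a row does not reach only later rows make up. A row lasts 1/12 s, in which the tool goes at most 41.7 mm and 7.16 degrees, less where a joint would pass 70% of its speed; a pose out of reach is approached as far as the arm can. A call with a gripper value outside its range is refused whole. The fingers move at their own pace and stop on an object; FORCE is the grip in N (left out, the last holds). Time passes only in rows, so rows that repeat a pose let the fingers close. It gives the time, the measured TCP pose, the force, the opening and the grip force at its end, in the units of the state.
- observe(): the state, without advancing time (a new reading comes with each control period).
- imaging.snapshot(name): name is "side" or "top"; returns a dict with "image" (400x640x3 uint8, red, green, blue), "fx", "fy", "cx", "cy" (pixels), "R" (3x3) and "t" (3): a world point X has camera coordinates R X + t. Camera axes: x right, y down, z forward; pixel columns grow to the right and rows downward; lengths in mm; the calibration is good to about 2 mm. A picture is of the moment at which its call begins. There is no depth.
- job.job_done(): hands the job in; it is judged then, once.
Trained networks look in a picture, given as the dict that the camera call returned (one of the last four; its "shot" number tells which), for a name from the list of things; names that differ only in an ending like _2 or _b are one class to them, and where a whole thing is asked for, a point or a joint stands for the part that bears it (a point fixed in the world has none). Each returns a list of dicts, best first, with "p" (0 to 1); they miss things now and then, are a little off and sometimes report something else, mostly with a low value. They report only what shows in the picture. A call takes as long as a camera call. They do not tell look-alikes from the thing itself.
- models.boxes_of(target, picture): "xy" ([column, row] in pixels, amid what is visible of it).
- models.trace(target, picture): "pixels" (400x640 bool, what is visible of it) and "xy" ([column, row] in pixels, amid what is visible of it).
The state is a dict: "clock": time; "joint_pos": joint angles; "joint_velocities": joint speeds; "effort": joint torques, N m; "tool_pos": TCP position; "orientation": TCP orientation; "contact_force": force on the tool from outside, world axes, zero at the start; "ft_torque": the same for the moment, N m; "finger_gap": opening from 0.0 (shut) to 1.0 (fully open); "finger_force": force on a finger pad.
Only numpy, scipy, OpenCV 4.12 (cv2) and the standard library are available. Lean on these libraries where they do the work, as an engineer would, in place of code of your own. Each camera call takes 0.05 s, during which the arm holds its last target. There are 200 camera calls.

## Working session

There is one attempt and no reset: what is moved stays moved. The work goes in short steps, Python scripts to look and compute and a shell command to move; the robot and the scene stay as the last step left them, time stands still between calls to the robot, and variables do not carry over. Pictures are saved under pics/ and viewed, at most 10 in all, crops included, and the job is handed in when it is done.

```bash
mkdir -p pics; cat > h.py <<'E'
import numpy as np, cv2
from station import observe, imaging, job, models, env
from scipy.spatial.transform import Rotation as Ro
def save(im,n): cv2.imwrite('pics/'+n,cv2.cvtColor(im,cv2.COLOR_RGB2BGR))
def ray(p,xy):
    R=np.array(p['R']);t=np.array(p['t']).ravel()
    d=R.T@np.array([(xy[0]-p['cx'])/p['fx'],(xy[1]-p['cy'])/p['fy'],1]);return -R.T@t,d
def atz(p,xy,z):
    o,d=ray(p,xy);return o+d*(z-o[2])/d[2]
def proj(p,X):
    c=np.array(p['R'])@np.array(X,float)+np.array(p['t']).ravel();return [p['fx']*c[0]/c[2]+p['cx'],p['fy']*c[1]/c[2]+p['cy']]
def st():
    s=observe();return s
def rows(dw):  # world shift mm -> tool units
    s=observe();return Ro.from_rotvec(s['orientation']).inv().apply(dw)/25
E
python3 - <<'E'
from h import *
np.set_printoptions(precision=1,suppress=True)
s=observe();print(s,env.grip_point_offset)
print(Ro.from_rotvec(s['orientation']).as_matrix())
P={n:imaging.snapshot(n) for n in('top','side')}
save(np.vstack([P['top']['image']])if 0 else P['top']['image'],'top0.png');save(P['side']['image'],'side0.png')
for n,p in P.items():
    print(n,-np.array(p['R']).T@np.array(p['t']).ravel())
    for k in('thick_block','flask_b','tray','lever_end','thin_block','bowl','jar','gap','valve'):
        try: print(k,[(np.round(d['xy']),round(d['p'],2)) for d in models.boxes_of(k,p)][:5])
        except Exception as e: print(k,e)
E
```

```text
{'clock': 0.0, 'joint_pos': array([ 1.2,  0.3,  0. ,  1.5, -0. ,  1.3, -0. ]), 'joint_velocities': array([ 0., -0., -0.,  0.,  0.,  0., -0.]), 'effort': array([ -0. , -38. ,   0.1, -23.1,   0. ,   0. ,  -0. ]), 'tool_pos': array([ 195.5, -513.3,  230.2]), 'orientation': array([-3.1, -0.6,  0. ]), 'contact_force': array([-0.7, -0.8, -0.2]), 'ft_torque': array([ 0.,  0., -0.]), 'finger_force': 0.0, 'finger_gap': 1.0004552386341932} 18.700000000000003
[[ 0.9  0.4 -0. ]
 [ 0.4 -0.9  0. ]
 [-0.  -0.  -1. ]]
top [ 393.6  -24.9 1286.8]
thick_block [(array([446., 243.]), 0.91), (array([451., 201.]), 0.88), (array([410., 216.]), 0.66), (array([334., 221.]), 0.59)]
flask_b [(array([289., 151.]), 0.73), (array([281., 198.]), 0.62), (array([260., 195.]), 0.57)]
tray [(array([296., 195.]), 0.68)]
lever_end [(array([332., 221.]), 0.84)]
thin_block [(array([409., 262.]), 0.7), (array([334., 221.]), 0.68)]
bowl [(array([210., 265.]), 0.76)]
jar [(array([408., 260.]), 0.22)]
gap [(array([294., 193.]), 0.56), (array([280., 196.]), 0.37)]
valve [(array([335., 219.]), 0.7), (array([410., 262.]), 0.42)]
side [-11.5 684.  699.1]
thick_block [(array([393., 167.]), 0.86), (array([385., 187.]), 0.79), (array([273., 203.]), 0.6), (array([425., 182.]), 0.56), (array([290., 191.]), 0.38)]
flask_b [(array([291., 193.]), 0.73), (array([278., 202.]), 0.67), (array([250., 216.]), 0.63)]
tray [(array([291., 206.]), 0.94)]
lever_end [(array([341., 208.]), 0.71), (array([275., 202.]), 0.32)]
thin_block [(array([414., 200.]), 0.86), (array([292., 207.]), 0.61)]
bowl [(array([279., 313.]), 0.56)]
jar [(array([216., 313.]), 0.74)]
gap [(array([297., 206.]), 0.95)]
valve [(array([337., 207.]), 0.67)]
```

View pics/top0.png

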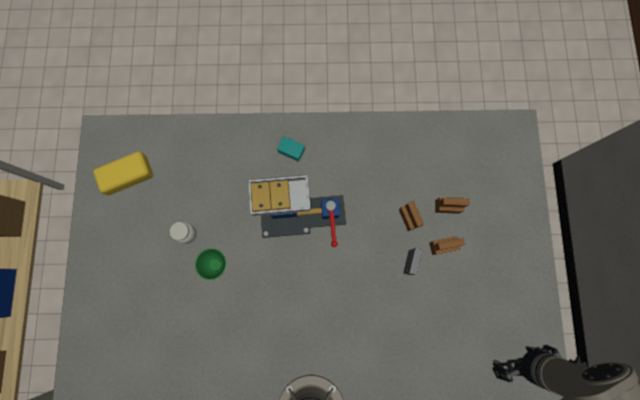

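View pics/side0.png

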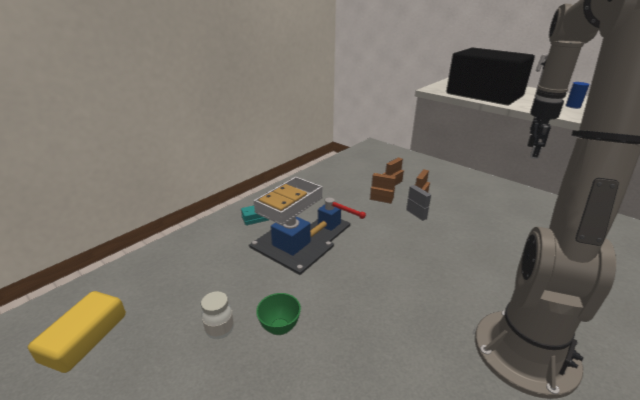

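The top view shows three brown candidates, at (411,216), (452,204) and (447,245). The leftmost (largest y) is (411,216). The tray is at (280,195) with its gap at its right end. The lever ball is at (334,244). I'll check these in one enlarged crop.

```bash
python3 - <<'E'
from h import *
np.set_printoptions(precision=1,suppress=True)
p=imaging.snapshot('top');q=imaging.snapshot('side')
im=p['image']
a=cv2.resize(im[165:265,235:355],None,fx=5,fy=5,interpolation=cv2.INTER_CUBIC)[:,:]
b=cv2.resize(im[190:280,390:480],None,fx=5,fy=5,interpolation=cv2.INTER_CUBIC)
a=cv2.resize(a,(480,400));b=cv2.resize(b,(320,320));b=np.vstack([b,np.zeros((80,320,3),np.uint8)])
c=cv2.resize(q['image'][150:225,360:440],(213,200),interpolation=cv2.INTER_CUBIC)
d=cv2.resize(q['image'][170:250,240:370],(325,200),interpolation=cv2.INTER_CUBIC)
e=np.zeros((200,800,3),np.uint8);e[:,:213]=c;e[:,220:545]=d
save(np.vstack([np.hstack([a,b]),e]),'crop1.png')
for k in ((411,216),(452,204),(447,245)): print(k,atz(p,k,60))
for nm,pp in(('top',p),('side',q)):
  for k in('thick_block','lever_end','tray','flask_b'):
    for m in models.trace(k,pp)[:5]:
      cn,_=cv2.findContours(m['pixels'].astype(np.uint8),0,1); r=cv2.minAreaRect(np.vstack(cn));print(nm,k,np.round(m['xy'],1),round(m['p'],2),np.round(cv2.boxPoints(r),1).tolist())
print('ball',atz(p,(334,244),95),'fit ray')
E
```

```text
(411, 216) [ 590.3 -326.4   60. ]
(452, 204) [ 627.6 -459.4   60. ]
(447, 245) [ 496.9 -433.8   60. ]
top thick_block [410.9 215. ] 0.81 [[397.8999938964844, 207.0], [414.1000061035156, 200.3000030517578], [424.1000061035156, 224.1999969482422], [407.8999938964844, 231.0]]
top thick_block [444.4 245.7] 0.64 [[428.79998779296875, 241.0], [462.70001220703125, 234.3000030517578], [465.3999938964844, 248.10000610351562], [431.6000061035156, 254.89999389648438]]
top thick_block [449.4 199.8] 0.6 [[434.3999938964844, 211.89999389648438], [435.29998779296875, 196.0], [469.29998779296875, 197.8000030517578], [468.5, 213.6999969482422]]
top lever_end [330.7 212.6] 0.7 [[325.79998779296875, 202.10000610351562], [334.8999938964844, 201.8000030517578], [336.20001220703125, 245.0], [327.1000061035156, 245.1999969482422]]
top lever_end [410.7 215.5] 0.2 [[397.0, 206.89999389648438], [413.79998779296875, 199.39999389648438], [424.6000061035156, 223.89999389648438], [407.79998779296875, 231.39999389648438]]
top tray [297.4 193.5] 0.58 [[247.3000030517578, 179.6999969482422], [307.0, 174.5], [310.200
[... 1305 characters left out ...]
01220703125, 169.10000610351562], [329.6000061035156, 204.39999389648438], [269.1000061035156, 237.6999969482422]]
side flask_b [248.  216.5] 0.78 [[237.8000030517578, 208.60000610351562], [259.6000061035156, 201.6999969482422], [265.29998779296875, 220.0], [243.5, 226.8000030517578]]
side flask_b [276.5 203.2] 0.7 [[257.29998779296875, 200.5], [263.70001220703125, 186.60000610351562], [293.29998779296875, 200.1999969482422], [286.8999938964844, 214.10000610351562]]
side flask_b [291.9 191.3] 0.65 [[274.20001220703125, 191.60000610351562], [280.3999938964844, 179.1999969482422], [306.3999938964844, 192.1999969482422], [300.20001220703125, 204.60000610351562]]
ball [500.9 -78.1  95. ] fit ray
```

View pics/crop1.png

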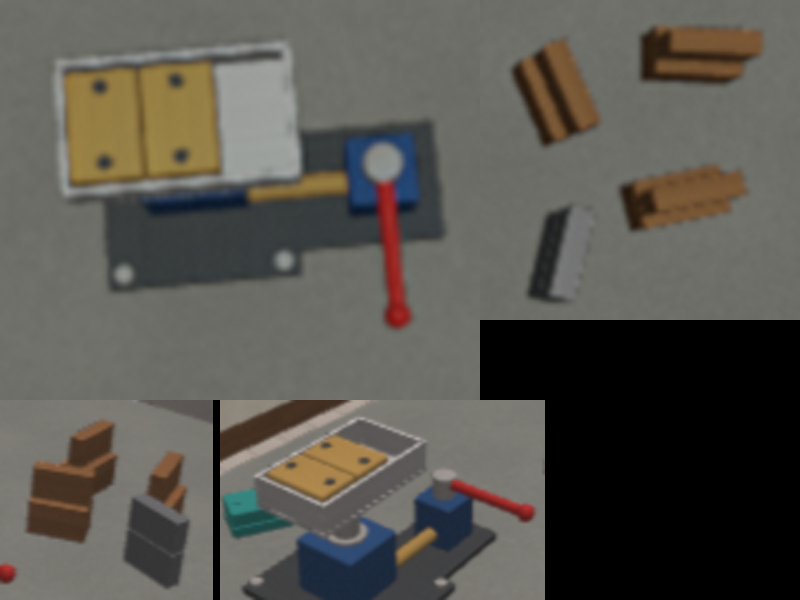

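```bash
cat >> h.py <<'E'
from scipy.optimize import minimize
def box(x0,x1,y0,y1,z0,z1): return np.array([[x,y,z] for x in(x0,x1) for y in(y0,y1) for z in(z0,z1)],float)
def place(P,x,y,a,z=0):
    c,s=np.cos(a),np.sin(a);return P@np.array([[c,s,0],[-s,c,0],[0,0,1]])+[x,y,z]
S=4
def raster(p,boxes):
    im=np.zeros((400*S,640*S),np.uint8)
    for B in boxes:
        u=np.array([proj(p,X) for X in B]); h=cv2.convexHull(np.float32((u+.5)*S-.5)).round().astype(np.int32); cv2.fillConvexPoly(im,h,1)
    return im
def fit(masks,boxes,x0,step,hull=False):
    ms=[]
    for p,m in masks:
        m=m.astype(np.uint8)
        if hull:
            c,_=cv2.findContours(m,0,1);cv2.fillConvexPoly(m,cv2.convexHull(np.vstack(c)),1)
        ms.append((p,cv2.resize(m.astype(np.float32),None,fx=S,fy=S,interpolation=cv2.INTER_LINEAR)>.5))
    def f(v):
        t=0
        for p,m in ms:
            r=raster(p,[place(b,*v) for b in boxes])>0
            t+=1-(r&m).sum()/(r|m).sum()
        return t
    x0=np.array(x0,float);sim=[x0]+[x0+np.eye(len(x0))[i]*step[i] for i in range(len(x0))]
    r=minimize(f,x0,method='Nelder-Mead',options=dict(initial_simplex=sim,xatol=.005,fatol=1e-4,maxiter=200));return r.x,r.fun
BLK=[box(-40,40,-22,22,0,50),box(-40,40,-11,11,50,96)]
def near(k,p,xy): return min(models.trace(k,p),key=lambda m:np.hypot(*(np.array(m['xy'])-xy)))['pixels']
E
python3 - <<'E'
from h import *
np.set_printoptions(precision=3,suppress=True)
p=imaging.snapshot('top');q=imaging.snapshot('side')
mt=near('thick_block',p,(411,216));msd=near('thick_block',q,(382,189))
for a in(.4,1.97,-.4): 
  for M in([(p,mt)],[(q,msd)],[(p,mt),(q,msd)]):print('blk',len(M),fit(M,BLK,[590,-326,a],[15,15,.2]))
tt=near('tray',p,(280,195));ts=near('tray',q,(292,206))
T=[box(-50,50,-86,86,150,190)]
o=atz(p,(279.5,195),190);print(o)
for M in([(p,tt)],[(q,ts)],[(p,tt),(q,ts)]): print('tray',fit(M,T,[o[0],o[1],.07],[10,10,.1],True))
# flasks top
for xy in((260,198),(281,196)):
  m=near('flask_b',p,xy);print('flask',fit([(p,m)],[box(-41,41,-27,27,195,195.1)],[*atz(p,xy,195)[:2],.07],[8,8,.1]))
hs=cv2.cvtColor(p['image'],cv2.COLOR_RGB2HSV).astype(int)
for n,pp in(('t',p),('s',q)):
  i=pp['image'].astype(int);r=(i[...,0]>110)&(i[...,1]<50)&(i[...,2]<60);ys,xs=np.nonzero(r);print(n,xs.min(),xs.max(),ys.min(),ys.max())
print('ball',atz(p,(334.1,243.3),95),'hub',atz(p,(330.5,205.3),105))
print('side hub/ball px->', proj(q,atz(p,(334.1,243.3),95)))
E
```

```text
blk 1 (array([ 596.311, -332.787,    0.353]), np.float64(0.06965806533621455))
blk 1 (array([ 591.482, -328.134,    0.399]), np.float64(0.05443754057312433))
blk 2 (array([ 594.979, -332.711,    0.354]), np.float64(0.15315688775510206))
blk 1 (array([ 594.541, -341.427,    2.524]), np.float64(0.4813984303332993))
blk 1 (array([ 591.133, -327.7  ,    0.426]), np.float64(0.054707852623744))
blk 2 (array([ 594.55 , -332.854,    0.37 ]), np.float64(0.15713276420227718))
blk 1 (array([ 595.213, -332.621,    0.339]), np.float64(0.07188963422351602))
blk 1 (array([ 590.609, -327.969,    0.429]), np.float64(0.055705134156531444))
blk 2 (array([ 594.156, -332.864,    0.348]), np.float64(0.15672208853678893))
[635.234  80.208 190.   ]
tray (array([639.003,  82.042,   0.074]), np.float64(0.02567971609802444))
tray (array([632.154,  87.346,   0.118]), np.float64(0.07208693673190714))
tray (array([637.729,  83.194,   0.081]), np.float64(0.16520109569925345))
flask (array([630.101, 134.018,   0.078]), np.float64(0.0646703859729022))
flask (array([635.301,  79.51 ,   0.119]), np.float64(0.11675908810844116))
t 330 336 211 246
s 333 364 203 215
ball [503.073 -78.445  95.   ] hub [619.489 -69.268 105.   ]
side hub/ball px-> [np.float64(361.3137265388501), np.float64(214.00945499509538)]
```

```bash
cat >> h.py <<'E'
def go(tgt,yaw=None):
    s=observe();R=Ro.from_rotvec(s['orientation']);d=np.array(tgt)-s['tool_pos'];print('shift units',np.round(R.inv().apply(d)/25,3),'dist',np.linalg.norm(d))
    if yaw is not None:
        c,sn=np.cos(yaw),np.sin(yaw);W=Ro.from_matrix([[c,sn,0],[sn,-c,0],[0,0,-1]])
        print('turn units',np.round(np.degrees((R.inv()*W).as_rotvec())/6,3))
    print('pos',s['tool_pos'].round(1),'t',round(s['clock'],2),'F',s['contact_force'].round(1),'gap',s['finger_gap'],s['finger_force'])
E
python3 -c "
from h import *
go([593,-331,170],.37)"
```

```text
shift units [17.455 -1.186  2.452] dist 441.65181142927315
turn units [ 0.001  0.    -0.058]
pos [ 195.8 -514.   231.3] t 1.9 F [-0.2  0.8  0.1] gap 1.0004988658304144 0.0
```

```bash
python3 -m pendant '[0,0,0,9,-0.6,1,85, 0,0,0,9,-0.6,1,85, 0,0,0,9,-0.6,1,85, 0,0,0,9,-0.6,1,85, 0,0,0,9,-0.6,1,85]' 60; python3 -c "
from h import *
go([593,-331,170],.37)"
```

```text
clock: 2.32
tool_pos: [385.5, -426.7, 208.4]
orientation: [3.089, 0.568, 0.001]
contact_force: [0.2, -0.3, 0.5]
finger_gap: 0.991
finger_force: 0.0
shift units [ 9.119 -0.628  1.537] dist 231.7214001082145
turn units [ 0.006 -0.002 -0.063]
pos [ 385.5 -426.7  208.4] t 2.32 F [ 0.2 -0.3  0.5] gap 0.9911583134045671 0.0
```

```bash
python3 -m pendant '[0,0,-0.06,9,-0.6,1.5,85, 0,0,-0.06,9,-0.6,1.5,85, 0,0,-0.06,9,-0.6,1.5,85, 0,0,-0.06,9,-0.6,1.5,85, 0,0,-0.06,9,-0.6,1.5,85]'; python3 -m pendant '[0,0,0,0.9,-0.03,0.2,85, 0,0,0,0.9,-0.03,0.2,85,0,0,0,0.9,-0.03,0.2,85]';python3 - <<'E'
from h import *
go([593,-331,62],.37)
p=imaging.snapshot('top');q=imaging.snapshot('side')
a=cv2.resize(p['image'][175:275,370:470],(500,500),interpolation=cv2.INTER_CUBIC)
b=cv2.resize(q['image'][130:230,350:410],(300,500),interpolation=cv2.INTER_CUBIC)
save(np.hstack([a,b]),'near.png')
E
```

```text
clock: 2.73
tool_pos: [572.3, -340.9, 173.8]
orientation: [3.088, 0.578, 0.0]
contact_force: [0.8, 0.2, 1.1]
finger_gap: 0.992
finger_force: 0.0
clock: 2.98
tool_pos: [592.5, -330.9, 167.8]
orientation: [-3.085, -0.584, 0.002]
contact_force: [-0.9, -0.5, 0.5]
finger_gap: 0.994
finger_force: 0.0
shift units [0.02  0.021 4.233] dist 105.8377780675703
turn units [-0.019  0.007  0.039]
pos [ 592.5 -330.9  167.8] t 2.98 F [-0.9 -0.5  0.5] gap 0.9944669948983536 0.0
```

View pics/near.png

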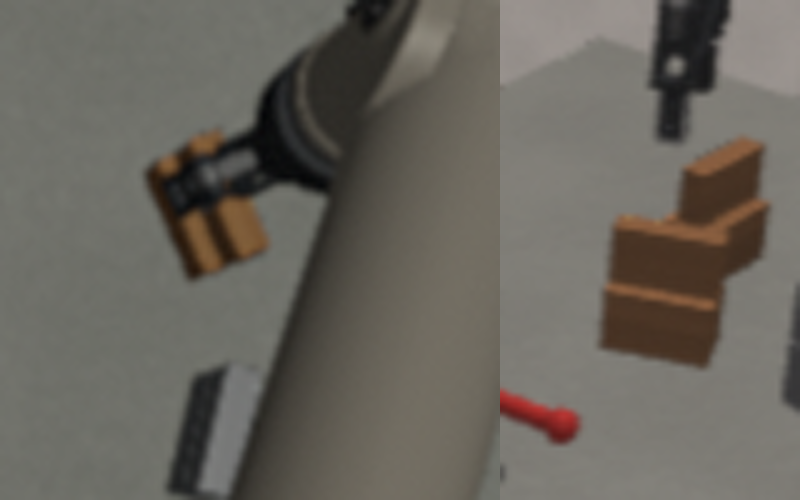

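The gripper is above the left block: crop (205,190) is about top (411,213), and in the side view the finger is over the rib. I'll descend.

```bash
python3 -m pendant '[0,0,0,0,0,1.6,85, 0,0,0,0,0,3,85, 0,0,0,0,0,4.0,85, 0,0,0,0,0,4.2,85, 0,0,0,0,0,4.2,85]' 60 && python3 -m pendant '[0,0,0,0,0,0,0,0,0,0,0,0,0,0,0,0,0,0,0,0,0,0,0,0,0,0,0,0,0,0,0,0,0,0,0]' 60;python3 -m pendant '[0,0,0,0,0,0,0,0,0,0,0,0,0,0,0,0,0,0,0,0,0,0,0,0,0,0,0,0]'
```

```text
clock: 3.5
tool_pos: [588.3, -334.3, 62.4]
orientation: [-3.087, -0.573, 0.007]
contact_force: [-0.2, 0.9, -0.5]
finger_gap: 0.994
finger_force: 0.0
clock: 3.92
tool_pos: [592.2, -333.3, 65.6]
orientation: [3.087, 0.578, 0.003]
contact_force: [-0.6, 1.1, 1.1]
finger_gap: 0.292
finger_force: 1.0
clock: 4.25
tool_pos: [592.2, -333.2, 65.4]
orientation: [3.087, 0.578, 0.003]
contact_force: [-0.1, 0.3, 5.6]
finger_gap: 0.25
finger_force: 59.2
```

```bash
python3 -m pendant '[0,0,0,0,0,-1.6,0,0,0,0,0,0,-3.2,0,0,0,0,0,0,-4.8,0,0,0,0,0,0,-6.4,0,0,0,0,0,0,-8,0]';python3 -m pendant '[0,0,0,0,0,-0.8,0,0,0,0,0,0,-0.8,0]'; python3 - <<'E'
from h import *
np.set_printoptions(precision=3,suppress=True)
go([640,27,287],.075)
s=observe();p=imaging.snapshot('top');q=imaging.snapshot('side')
for n,pp in(('t',p),('s',q)):
  for m in models.trace('thick_block',pp):print(n,m['xy'],m['p'],m['pixels'].sum(), proj(pp,s['tool_pos']))
E
```

```text
clock: 4.67
tool_pos: [590.5, -332.7, 264.8]
orientation: [-3.087, -0.578, 0.003]
contact_force: [1.1, -1.2, -2.2]
finger_gap: 0.25
finger_force: 59.2
clock: 4.83
tool_pos: [593.7, -334.1, 290.6]
orientation: [3.081, 0.576, 0.014]
contact_force: [0.6, -0.6, -0.5]
finger_gap: 0.249
finger_force: 59.5
shift units [  6.95  -12.798   0.085] dist 364.093232342218
turn units [ 0.071 -0.084  2.816]
pos [ 593.7 -334.1  290.6] t 4.83 F [ 0.6 -0.6 -0.5] gap 0.24946848816154082 59.533807039260864
t [430.1, 206.0] 0.92 514 [np.float64(434.9047149451718), np.float64(200.40401301536153)]
s [388.8, 131.1] 0.91 736 [np.float64(388.87626786298324), np.float64(121.38961184382387)]
s [388.4, 170.3] 0.81 494 [np.float64(388.87626786298324), np.float64(121.38961184382387)]
s [420.4, 182.3] 0.64 204 [np.float64(388.87626786298324), np.float64(121.38961184382387)]
```

```bash
python3 -m pendant '[0,0,0.56,3.47,-6.4,0,0,0,0,1.1,3.47,-6.4,0,0,0,0,1.7,3.47,-6.4,0,0,0,0,2.3,3.47,-6.4,0,0,0,0,2.8,3.47,-6.4,0,0]'; python3 -c "
from h import *
go([640,27,287],.075)"
```

```text
clock: 5.45
tool_pos: [614.4, -141.7, 281.3]
orientation: [-3.129, -0.134, 0.006]
contact_force: [0.6, 2.1, -1.5]
finger_gap: 0.246
finger_force: 59.5
shift units [ 1.596 -6.638 -0.169] dist 170.73289303928115
turn units [-0.091  0.034  0.099]
pos [ 614.4 -141.7  281.3] t 5.45 F [ 0.6  2.1 -1.5] gap 0.2456686465918564 59.539443254470825
```

```bash
python3 -m pendant '[0,0,0.1,1.6,-6.6,0,0,0,0,0.1,1.6,-6.6,0,0,0,0,0.1,1.6,-6.6,0,0,0,0,0.1,1.6,-6.6,0,0,0,0,0.1,1.6,-6.6,0,0]'; python3 -m pendant '[0,0,0,0,0,0,0,0,0,0,0,0,0,0,0,0,0,0,0,0,0]'; python3 - <<'E'
from h import *
np.set_printoptions(precision=3,suppress=True)
go([640,27,287],.075)
s=observe();p=imaging.snapshot('top');q=imaging.snapshot('side')
R=Ro.from_rotvec(s['orientation']).as_matrix();a=np.arctan2(R[1,0],R[0,0]);print('yaw',a)
tp=s['tool_pos'];bz=tp[2]-64
a_=cv2.resize(p['image'][165:265,235:345],(440,400),interpolation=cv2.INTER_CUBIC)
b_=cv2.resize(q['image'][110:240,235:355],(369,400),interpolation=cv2.INTER_CUBIC)[:,:360]
save(np.hstack([a_,b_]),'over.png')
for n,pp in(('t',p),('s',q)):
  for m in models.trace('thick_block',pp)[:1]:
    print(n,m['xy'],m['p'],m['pixels'].sum())
    for z in (bz-3,bz,bz+3):
      B=[b+[0,0,z] for b in BLK]
      print(z,fit([(pp,m['pixels'])],B,[tp[0],tp[1],a],[8,8,.1]))
E
```

```text
clock: 5.87
tool_pos: [640.1, 29.8, 280.7]
orientation: [-3.127, -0.131, 0.009]
contact_force: [-0.7, 3.5, -2.3]
finger_gap: 0.248
finger_force: 59.6
clock: 6.12
tool_pos: [640.9, 12.8, 282.3]
orientation: [3.138, 0.1, -0.005]
contact_force: [-1.3, 0.3, -1.4]
finger_gap: 0.247
finger_force: 59.6
shift units [ 0.    -0.567 -0.187] dist 14.928087329090642
turn units [ 0.018  0.033 -0.106]
pos [640.9  12.8 282.3] t 6.12 F [-1.3  0.3 -1.4] gap 0.2472801016801167 59.61450755596161
yaw 0.06390053429087729
t [271.6, 192.9] 0.7 146
215.3440858740717 (array([640.882,  12.844,   0.064]), np.float64(1.0))
218.3440858740717 (array([640.882,  12.844,   0.064]), np.float64(1.0))
221.3440858740717 (array([640.882,  12.844,   0.064]), np.float64(1.0))
s [425.1, 183.0] 0.8 234
215.3440858740717 (array([640.882,  12.844,   0.064]), np.float64(1.0))
218.3440858740717 (array([640.882,  12.844,   0.064]), np.float64(1.0))
221.3440858740717 (array([640.882,  12.844,   0.064]), np.float64(1.0))
```

View pics/over.png

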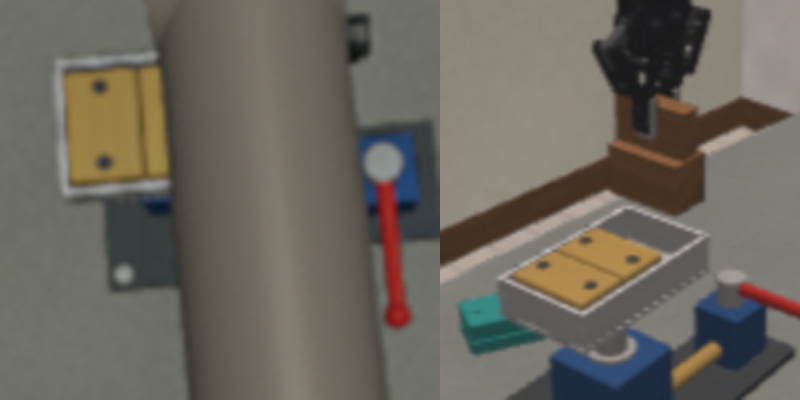

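The side view shows the block held upright above the gap, its foot bottom at about side px (317,172). The empty gap end of the tray is at about (303,188). I'll shift, let it settle, then measure the block against the tray in the side view.

```bash
python3 -m pendant '[0,0,-0.1,0,-0.57,0.4,0,0,0,-0.1,0,-0.57,0.4,0,0,0,-0.1,0,-0.57,0.4,0,0,0,-0.1,0,-0.57,0.4,0]'; python3 - <<'E'
from h import *
np.set_printoptions(precision=3,suppress=True)
go([640,27,287],.075)
q=imaging.snapshot('side');s=observe();tp=s['tool_pos'];print(tp)
R=Ro.from_rotvec(s['orientation']).as_matrix();a=np.arctan2(R[1,0],R[0,0]);print('yaw',a)
for m in models.trace('thick_block',q):
    print(m['xy'],m['p'],m['pixels'].sum())
    if np.hypot(m['xy'][0]-308,m['xy'][1]-160)<30:
      mm=m['pixels'].astype(np.uint8);mm=cv2.morphologyEx(mm,cv2.MORPH_CLOSE,np.ones((11,11)))
      for z in(tp[2]-66,tp[2]-62):
        print('blk',z,fit([(q,mm)],BLK if 0 else [b+[0,0,z] for b in BLK],[tp[0],tp[1],a],[8,8,.1]))
ts=near('tray',q,(292,206)).astype(np.uint8)
for dz in(0,-3):print('tray',fit([(q,ts)],[box(-50,50,-86,86,150+dz,190+dz)],[636,84,.08],[8,8,.1],True))
im=cv2.resize(q['image'][120:245,240:340],(640,800),interpolation=cv2.INTER_CUBIC)[:,:]
v=cv2.resize(im,(480,600))
# overlay predicted tray (mean est.) and block using tool pose
def draw(B,c):
  for i in range(8):
    for j in range(i):
      if bin(i^j).count('1')==1:
        u,w=[(int((proj(q,B[k])[0]+.5-240)*4.8),int((proj(q,B[k])[1]+.5-120)*4.8)) for k in(i,j)];cv2.line(v,u,w,c,1)
draw(place(box(-50,50,-86,86,150,190),636,83,.075),(0,255,255))
draw(place(box(-40,40,-22,22,0,50),tp[0],tp[1],a,tp[2]-64.5),(255,0,255))
save(v,'ov2.png')
E
```

```text
clock: 6.65
tool_pos: [640.4, 29.9, 273.8]
orientation: [3.139, 0.123, -0.001]
contact_force: [0.6, -0.5, -2.7]
finger_gap: 0.249
finger_force: 59.4
shift units [-0.023  0.114 -0.527] dist 13.490913589372884
turn units [0.001 0.007 0.029]
pos [640.4  29.9 273.8] t 6.65 F [ 0.6 -0.5 -2.7] gap 0.2494890513427775 59.38644826412201
[640.605  29.365 274.13 ]
yaw 0.07729855861414181
[303.3, 169.3] 0.65 899
blk 208.12974112394386 (array([642.527,  30.397,  -0.   ]), np.float64(0.08943550215370666))
blk 212.12974112394386 (array([636.435,  36.58 ,  -0.018]), np.float64(0.09611923509561304))
[391.9, 170.5] 0.6 475
[422.1, 181.5] 0.47 189
tray (array([630.972,  91.493,   0.09 ]), np.float64(0.09024501165368659))
tray (array([633.724,  88.439,   0.108]), np.float64(0.08992292320867823))
```

View pics/ov2.png

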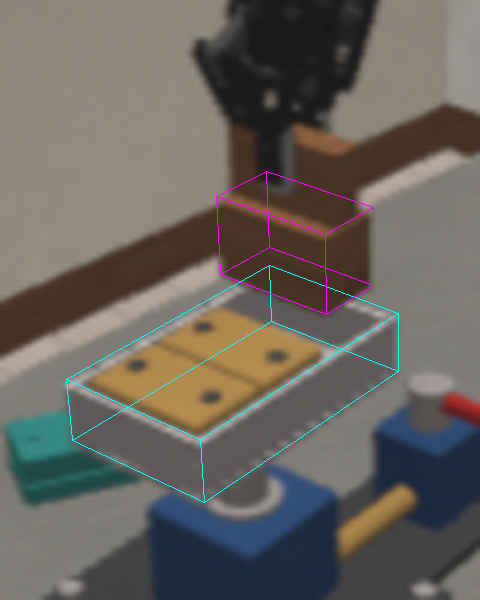

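The overlay shows the block model (tool-centred) and the tray model both lie on their image edges within about 2 mm. The gap is near (640,28), so I'll lower the block in stages and watch the force.

```bash
python3 -m pendant '[0,0,0,0,0.05,0.4,0,0,0,0,0,0.05,0.8,0,0,0,0,0,0.05,1.1,0,0,0,0,0,0.05,1.1,0,0,0,0,0,0.05,1.1,0]'; python3 -m pendant '[0,0,0,0,0,0.15,0,0,0,0,0,0,0.3,0,0,0,0,0,0,0.45,0,0,0,0,0,0,0.6,0,0,0,0,0,0,0.6,0]'; python3 -c "
from h import *
go([640,28,220],.075)"
```

```text
clock: 7.22
tool_pos: [640.0, 27.9, 245.2]
orientation: [3.139, 0.121, -0.004]
contact_force: [-0.7, -0.6, -2.2]
finger_gap: 0.244
finger_force: 59.5
clock: 7.63
tool_pos: [640.2, 28.1, 230.5]
orientation: [3.139, 0.121, -0.003]
contact_force: [0.3, 0.1, -2.6]
finger_gap: 0.247
finger_force: 59.5
shift units [-0.006  0.002  0.421] dist 10.521366481167913
turn units [0.    0.018 0.019]
pos [640.2  28.1 230.5] t 7.63 F [ 0.3  0.1 -2.6] gap 0.24674077403977057 59.494104981422424
```

```bash
python3 -m pendant '[0,0,0,0,0,0.1,0,0,0,0,0,0,0.2,0,0,0,0,0,0,0.3,0,0,0,0,0,0,0.3,0]'; python3 -m pendant '[0,0,0,0,0,0.05,0,0,0,0,0,0,0.1,0,0,0,0,0,0,0.1,0,0,0,0,0,0,0.1,0]'
```

```text
clock: 7.97
tool_pos: [640.4, 28.0, 223.5]
orientation: [3.139, 0.121, -0.002]
contact_force: [0.0, -0.4, -2.2]
finger_gap: 0.249
finger_force: 59.5
clock: 8.3
tool_pos: [640.7, 28.1, 221.6]
orientation: [3.139, 0.121, -0.0]
contact_force: [-0.3, 0.5, -2.1]
finger_gap: 0.248
finger_force: 59.5
```

```bash
python3 -m pendant '[0,0,0,0,0,0.05,0,0,0,0,0,0,0.08,0,0,0,0,0,0,0.08,0]'; python3 -m pendant '[0,0,0,0,0,0.04,0,0,0,0,0,0,0.08,0,0,0,0,0,0,0.08,0]'
```

```text
clock: 8.55
tool_pos: [640.6, 28.1, 219.4]
orientation: [3.139, 0.121, -0.001]
contact_force: [0.5, 0.1, -0.9]
finger_gap: 0.25
finger_force: 59.5
clock: 8.8
tool_pos: [640.9, 28.1, 218.2]
orientation: [3.139, 0.121, 0.001]
contact_force: [-0.8, -0.1, 0.8]
finger_gap: 0.246
finger_force: 59.7
```

Contact at the expected height; I'll release, rise and check.

```bash
python3 -m pendant '[0,0,0,0,0,0.03,0,0,0,0,0,0,0.03,30,0,0,0,0,0,0.03,60,0,0,0,0,0,0.03,60]'; python3 -m pendant '[0,0,0,0,0,0,60,0,0,0,0,0,-1.2,60,0,0,0,0,0,-2.4,60,0,0,0,0,0,-3.6,60,0,0,0,0,0,-3.6,60]';python3 - <<'E'
from h import *
np.set_printoptions(precision=3,suppress=True)
q=imaging.snapshot('side')
v=cv2.resize(q['image'][120:245,240:370],(624,600),interpolation=cv2.INTER_CUBIC)
def draw(B,c):
  for i in range(8):
    for j in range(i):
      if bin(i^j).count('1')==1:
        u,w=[(int((proj(q,B[k])[0]+.5-240)*4.8),int((proj(q,B[k])[1]+.5-120)*4.8)) for k in(i,j)];cv2.line(v,u,w,c,1)
draw(place(box(-40,40,-11,11,50,96),640.1,28.2,.075,153),(255,0,255))
save(v,'ov3.png')
p=imaging.snapshot('top');go([497,-140,250],None)
i=q['image'].astype(int)
b=atz(p,(334.1,243.3),95);print(b)
E
```

```text
clock: 9.13
tool_pos: [640.8, 28.0, 216.7]
orientation: [3.139, 0.121, 0.0]
contact_force: [0.1, 0.9, 0.2]
finger_gap: 0.619
finger_force: 0.0
clock: 9.55
tool_pos: [643.7, 28.5, 314.4]
orientation: [-3.138, -0.12, -0.021]
contact_force: [0.1, 0.0, 1.8]
finger_gap: 0.706
finger_force: 0.0
shift units [-6.295  6.265  2.321] dist 229.47919290491245
pos [641.7  28.2 308.7] t 9.65 F [-0.2 -0.3 -0.4] gap 0.7047909394254996 0.0
[503.073 -78.445  95.   ]
```

View pics/ov3.png

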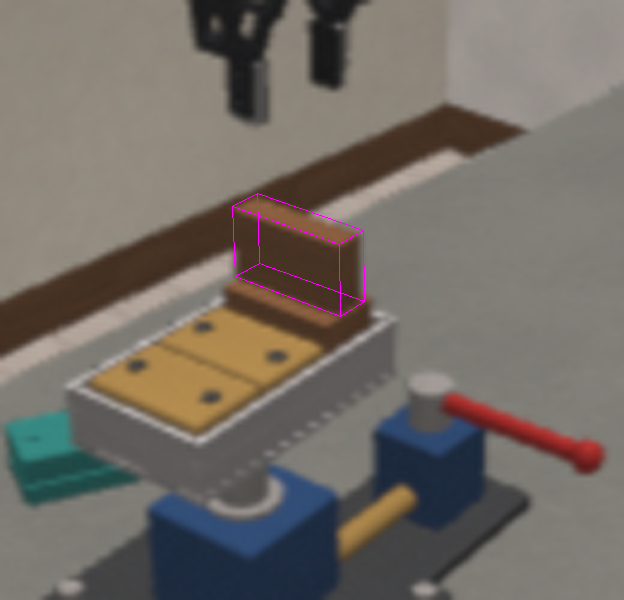

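The block stands in the gap, with its foot below the rim and flush in the tray at crop (300,310). Next I straddle the red ball at about (503,-78,95); opening it means pushing along tool +y.

```bash
python3 -c "
from h import *
go([504,-78,200],.077)"; python3 -m pendant '[0,0,0,-5.83,3.82,1,60,0,0,0,-5.83,3.82,2,60,0,0,0,-5.83,3.82,3.5,60,0,0,0,-5.83,3.82,4.3,60,0,0,0,-5.83,3.82,4.3,60]';  python3 -m pendant '[0,0,0,0,0,0,60,0,0,0,0,0,0,60]';python3 -c "
from h import *
go([504,-78,80],.077)"
```

```text
shift units [-5.833  3.813  4.323] dist 205.02533360120623
turn units [-0.    -0.038 -0.001]
pos [641.7  28.2 308.7] t 9.65 F [-0.2 -0.3 -0.4] gap 0.7047909394254996 0.0
clock: 10.07
tool_pos: [502.7, -77.8, 200.4]
orientation: [3.139, 0.119, -0.001]
contact_force: [1.7, 0.0, -0.5]
finger_gap: 0.701
finger_force: 0.0
clock: 10.23
tool_pos: [498.3, -77.8, 197.0]
orientation: [-3.138, -0.115, 0.022]
contact_force: [0.6, -0.1, 1.6]
finger_gap: 0.704
finger_force: 0.0
shift units [0.29  0.032 4.675] dist 117.11427594583763
turn units [-0.018  0.131 -0.037]
pos [498.3 -77.8 197. ] t 10.23 F [ 0.6 -0.1  1.6] gap 0.7041255638497773 0.0
```

```bash
python3 -m pendant '[0,0,0,0,0,1.2,60,0,0,0,0,0,2.4,60,0,0,0,0,0,3.6,60,0,0,0,0,0,4.6,60,0,0,0,0,0,4.7,60]'; python3 -m pendant '[0,0,0,0,0,0,50,0,0,0,0,0,0,40,0,0,0,0,0,0,34,0,0,0,0,0,0,34]';python3 - <<'E'
from h import *
go([504,-78,80],.077)
p=imaging.snapshot('top');q=imaging.snapshot('side')
a=cv2.resize(p['image'][175:275,270:370],(400,400),interpolation=cv2.INTER_CUBIC)
b=cv2.resize(q['image'][160:260,300:400],(400,400),interpolation=cv2.INTER_CUBIC)
save(np.hstack([a,b]),'lev.png')
E
```

```text
clock: 10.65
tool_pos: [502.9, -75.2, 81.0]
orientation: [-3.137, -0.123, 0.012]
contact_force: [-0.6, 0.2, -0.4]
finger_gap: 0.7
finger_force: 0.0
clock: 10.98
tool_pos: [507.1, -76.6, 87.0]
orientation: [3.139, 0.121, 0.007]
contact_force: [-0.5, -0.4, -0.3]
finger_gap: 0.398
finger_force: 0.0
shift units [-0.128  0.045  0.281] dist 7.793962359782945
turn units [ 0.009 -0.042  0.001]
pos [507.1 -76.6  87. ] t 10.98 F [-0.5 -0.4 -0.3] gap 0.39788772364349967 0.0
```

View pics/lev.png

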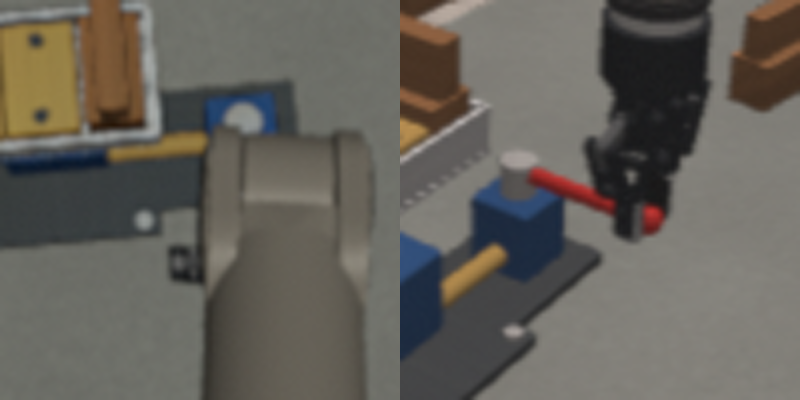

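Lever bar and ball are between the fingers (side crop (645,215)). I'll write a sink tracker and nudge slowly.

```bash
cat > sink.py <<'E'
from h import *
import os,sys
def shot():
    q=imaging.snapshot('side');return q,observe()['clock']
q,t=shot();g=cv2.cvtColor(q['image'],cv2.COLOR_RGB2GRAY).astype(np.float32)
x0,x1,y0,y1=250,312,160,228
if not os.path.exists('ref.npy'): np.save('ref.npy',g)
ref=np.load('ref.npy')
c=np.array([630,100,185.])
def meas(g):
    m=np.zeros_like(g);best=[]
    T=ref[y0:y1,x0:x1]
    ks=np.arange(-4,66,1.)
    for k in ks:
        d=np.array(proj(q,c-[0,0,k]))-proj(q,c)
        W=cv2.warpAffine(g,np.float32([[1,0,-d[0]],[0,1,-d[1]]]),(640,400))[y0:y1,x0:x1]
        best.append(np.corrcoef(T.ravel(),W.ravel())[0,1])
    i=int(np.argmax(best));o=ks[i]
    if 0<i<len(ks)-1:
        a,b,e=best[i-1:i+2];o+=.5*(a-e)/(a-2*b+e)
    return round(float(o),1),round(best[i],3)
print('sink',round(t,2),meas(g))
s=observe();print(s['tool_pos'].round(1),s['contact_force'].round(1))
E
python3 sink.py; python3 -m pendant '[0,0,0,0,0.2,0,34,0,0,0,0,0.4,0,34,0,0,0,0,0.6,0,34,0,0,0,0.03,0.8,0,34,0,0,0,0.05,0.9,0,34]'; python3 -m pendant '[0,0,0,0,0,0,34,0,0,0,0,0,0,34]'; python3 sink.py
```

```text
sink 11.13 (0.0, np.float64(1.0))
[505.9 -76.7  86.1] [-1.   0.6 -0.6]
clock: 11.55
tool_pos: [507.6, -100.0, 84.8]
orientation: [3.139, 0.119, -0.002]
contact_force: [-2.0, 1.0, 0.5]
finger_gap: 0.396
finger_force: 0.7
clock: 11.72
tool_pos: [508.1, -99.7, 84.8]
orientation: [3.139, 0.119, 0.0]
contact_force: [0.0, -0.4, 0.6]
finger_gap: 0.395
finger_force: 0.0
sink 11.77 (0.0, np.float64(0.999))
[508.2 -99.4  84.9] [-0.1  0.3  0.5]
```

```bash
python3 -m pendant '[0,0,0,0.02,0.15,0,34,0,0,0,0.05,0.3,0,34,0,0,0,0.07,0.45,0,34,0,0,0,0.07,0.45,0,34]';  python3 sink.py;python3 -m pendant '[0,0,0,0.03,0.12,0,34,0,0,0,0.06,0.24,0,34,0,0,0,0.06,0.24,0,34,0,0,0,0.06,0.24,0,34]';  python3 sink.py
```

```text
clock: 12.1
tool_pos: [510.6, -111.1, 84.9]
orientation: [3.139, 0.119, -0.0]
contact_force: [-0.7, 0.3, -0.1]
finger_gap: 0.397
finger_force: 0.3
sink 12.15 (0.0, np.float64(0.999))
[ 510.7 -110.9   84.9] [ 0.7  0.  -1. ]
clock: 12.48
tool_pos: [512.6, -116.3, 84.9]
orientation: [3.139, 0.12, 0.0]
contact_force: [-0.3, 1.3, -0.6]
finger_gap: 0.394
finger_force: 0.3
sink 12.53 (0.0, np.float64(0.999))
[ 512.6 -116.3   84.9] [-0.9  0.6  0.2]
```

```bash
python3 -m pendant '[0,0,0,0.04,0.14,0,34,0,0,0,0.08,0.28,0,34,0,0,0,0.08,0.28,0,34,0,0,0,0.08,0.28,0,34,0,0,0,0.08,0.28,0,34]';  python3 sink.py;python3 -m pendant '[0,0,0,0.04,0.12,0,34,0,0,0,0.08,0.24,0,34,0,0,0,0.08,0.24,0,34,0,0,0,0.08,0.24,0,34,0,0,0,0.08,0.24,0,34]';  python3 sink.py
```

```text
clock: 12.95
tool_pos: [515.3, -123.3, 85.0]
orientation: [3.139, 0.12, 0.001]
contact_force: [-0.8, 0.7, -0.9]
finger_gap: 0.396
finger_force: 0.2
sink 13.0 (0.1, np.float64(0.998))
[ 515.4 -123.2   85. ] [-0.7  0.2 -0.1]
clock: 13.42
tool_pos: [517.8, -128.8, 85.0]
orientation: [3.139, 0.12, 0.001]
contact_force: [-0.7, 0.8, -0.8]
finger_gap: 0.401
finger_force: 0.4
sink 13.47 (1.4, np.float64(0.974))
[ 517.8 -128.8   85. ] [ 0.3  0.9 -0.5]
```

```bash
python3 -m pendant '[0,0,0,0,0,0,34,0,0,0,0,0,0,34,0,0,0,0,0,0,34,0,0,0,0,0,0,34,0,0,0,0,0,0,34]' >/dev/null;  python3 sink.py; python3 -m pendant '[0,0,0,0,0,0,34,0,0,0,0,0,0,34,0,0,0,0,0,0,34,0,0,0,0,0,0,34,0,0,0,0,0,0,34]'>/dev/null;python3 sink.py
```

```text
sink 13.93 (2.2, np.float64(0.913))
[ 517.7 -128.7   85. ] [-0.   0.6 -0.2]
sink 14.4 (1.6, np.float64(0.84))
[ 517.6 -128.6   85. ] [-0.   0.1  0.4]
```

```bash
python3 - <<'E'
s=open('sink.py').read()
s=s.replace("def meas(g):","M=np.zeros((400,640),np.uint8);cv2.fillConvexPoly(M,cv2.convexHull(np.float32([proj(q,X) for X in place(box(-49,49,-30,86,189,189.1),636,83,.075)])).astype(np.int32),1);M[:, :245]=0\ndef meas(g):")
s=s.replace("(640,400))[y0:y1,x0:x1]","(640,400))[M>0]").replace("T=ref[y0:y1,x0:x1]","T=ref[M>0]")
open('sink.py','w').write(s)
E
python3 sink.py;python3 -m pendant '[0,0,0,0,0,0,34,0,0,0,0,0,0,34,0,0,0,0,0,0,34]'>/dev/null;python3 sink.py
```

```text
sink 14.45 (9.1, np.float64(0.973))
[ 517.6 -128.6   85. ] [-0.2 -0.1  0.2]
sink 14.75 (11.0, np.float64(0.961))
[ 517.6 -128.6   85. ] [ 0.1 -0.4  0.5]
```

```bash
python3 -m pendant '[0,0,0,0,0,0,34,0,0,0,0,0,0,34,0,0,0,0,0,0,34,0,0,0,0,0,0,34,0,0,0,0,0,0,34]' >/dev/null;  python3 -m pendant '[0,0,0,0,0,0,34,0,0,0,0,0,0,34,0,0,0,0,0,0,34,0,0,0,0,0,0,34,0,0,0,0,0,0,34]' >/dev/null; python3 -m pendant '[0,0,0,0,0,0,34,0,0,0,0,0,0,34,0,0,0,0,0,0,34,0,0,0,0,0,0,34,0,0,0,0,0,0,34]'>/dev/null;python3 sink.py;python3 -m pendant '[0,0,0,0,0,0,34,0,0,0,0,0,0,34,0,0,0,0,0,0,34,0,0,0,0,0,0,34,0,0,0,0,0,0,34]' >/dev/null;  python3 -m pendant '[0,0,0,0,0,0,34,0,0,0,0,0,0,34,0,0,0,0,0,0,34,0,0,0,0,0,0,34,0,0,0,0,0,0,34]' >/dev/null; python3 sink.py
```

```text
sink 16.05 (18.9, np.float64(0.964))
[ 517.6 -128.6   85. ] [0.1 0.3 0.1]
sink 16.93 (23.9, np.float64(0.948))
[ 517.5 -128.5   84.9] [-0.3 -0.3  0.1]
```

```bash
python3 -m pendant '[0,0,0,0,0,0,34,0,0,0,0,0,0,34,0,0,0,0,0,0,34,0,0,0,0,0,0,34,0,0,0,0,0,0,34]' >/dev/null;  python3 -m pendant '[0,0,0,0,0,0,34,0,0,0,0,0,0,34,0,0,0,0,0,0,34,0,0,0,0,0,0,34,0,0,0,0,0,0,34]' >/dev/null; python3 -m pendant '[0,0,0,0,0,0,34,0,0,0,0,0,0,34,0,0,0,0,0,0,34,0,0,0,0,0,0,34,0,0,0,0,0,0,34]'>/dev/null;python3 -m pendant '[0,0,0,0,0,0,34,0,0,0,0,0,0,34,0,0,0,0,0,0,34,0,0,0,0,0,0,34,0,0,0,0,0,0,34]' >/dev/null;  python3 -m pendant '[0,0,0,0,0,0,34,0,0,0,0,0,0,34,0,0,0,0,0,0,34,0,0,0,0,0,0,34,0,0,0,0,0,0,34]' >/dev/null; python3 sink.py;python3 -m pendant '[0,0,0,0,0,0,34,0,0,0,0,0,0,34,0,0,0,0,0,0,34,0,0,0,0,0,0,34,0,0,0,0,0,0,34]' >/dev/null;  python3 -m pendant '[0,0,0,0,0,0,34,0,0,0,0,0,0,34,0,0,0,0,0,0,34,0,0,0,0,0,0,34,0,0,0,0,0,0,34]' >/dev/null; python3 -m pendant '[0,0,0,0,0,0,34,0,0,0,0,0,0,34,0,0,0,0,0,0,34,0,0,0,0,0,0,34,0,0,0,0,0,0,34]'>/dev/null;python3 -m pendant '[0,0,0,0,0,0,34,0,0,0,0,0,0,34,0,0,0,0,0,0,34,0,0,0,0,0,0,34,0,0,0,0,0,0,34]' >/dev/null;  python3 sink.py
```

```text
sink 19.07 (35.1, np.float64(0.947))
[ 517.5 -128.5   85. ] [ 0.1 -0.8  0.1]
sink 20.78 (43.1, np.float64(0.92))
[ 517.5 -128.5   85. ] [0.3 0.  0.2]
```

```bash
python3 -m pendant '[0,0,0,0,0,0,34,0,0,0,0,0,0,34,0,0,0,0,0,0,34,0,0,0,0,0,0,34,0,0,0,0,0,0,34]' >/dev/null;  python3 -m pendant '[0,0,0,0,0,0,34,0,0,0,0,0,0,34,0,0,0,0,0,0,34,0,0,0,0,0,0,34,0,0,0,0,0,0,34]' >/dev/null; python3 -m pendant '[0,0,0,0,0,0,34,0,0,0,0,0,0,34,0,0,0,0,0,0,34,0,0,0,0,0,0,34,0,0,0,0,0,0,34]'>/dev/null;python3 -m pendant '[0,0,0,0,0,0,34,0,0,0,0,0,0,34,0,0,0,0,0,0,34,0,0,0,0,0,0,34,0,0,0,0,0,0,34]' >/dev/null;  python3 -m pendant '[0,0,0,0,0,0,34,0,0,0,0,0,0,34,0,0,0,0,0,0,34,0,0,0,0,0,0,34,0,0,0,0,0,0,34]' >/dev/null;  python3 -m pendant '[0,0,0,0,0,0,34,0,0,0,0,0,0,34,0,0,0,0,0,0,34,0,0,0,0,0,0,34,0,0,0,0,0,0,34]' >/dev/null;  python3 -m pendant '[0,0,0,0,0,0,34,0,0,0,0,0,0,34,0,0,0,0,0,0,34,0,0,0,0,0,0,34,0,0,0,0,0,0,34]' >/dev/null; python3 sink.py;python3 -m pendant '[0,0,0,0,0,0,34,0,0,0,0,0,0,34,0,0,0,0,0,0,34,0,0,0,0,0,0,34,0,0,0,0,0,0,34]' >/dev/null;  python3 -m pendant '[0,0,0,0,0,0,34,0,0,0,0,0,0,34,0,0,0,0,0,0,34,0,0,0,0,0,0,34,0,0,0,0,0,0,34]' >/dev/null; python3 -m pendant '[0,0,0,0,0,0,34,0,0,0,0,0,0,34,0,0,0,0,0,0,34,0,0,0,0,0,0,34,0,0,0,0,0,0,34]'>/dev/null;python3 sink.py
```

```text
sink 23.75 (56.1, np.float64(0.823))
[ 517.5 -128.5   85. ] [ 0.1 -0.   0.4]
sink 25.05 (58.2, np.float64(0.813))
[ 517.6 -128.5   84.9] [-0.7 -0.5 -0.9]
```

```bash
python3 -m pendant '[0,0,0,0,0,0,34,0,0,0,0,0,0,34,0,0,0,0,0,0,34,0,0,0,0,0,0,34,0,0,0,0,0,0,34]' >/dev/null;  python3 -m pendant '[0,0,0,0,0,0,34,0,0,0,0,0,0,34,0,0,0,0,0,0,34,0,0,0,0,0,0,34,0,0,0,0,0,0,34]' >/dev/null; python3 -m pendant '[0,0,0,0,0,0,34,0,0,0,0,0,0,34,0,0,0,0,0,0,34,0,0,0,0,0,0,34,0,0,0,0,0,0,34]'>/dev/null;python3 sink.py
```

```text
sink 26.35 (58.2, np.float64(0.814))
[ 517.5 -128.5   84.9] [ 0.  -0.3  0.1]
```

The tray has reached its plateau at the bottom stop (58.2 mm from its start). Now I close the lever.

```bash
python3 -m pendant '[0,0,0,-0.1,-0.4,0,34,0,0,0,-0.2,-0.8,0,34,0,0,0,-0.27,-1.2,0,34,0,0,0,-0.32,-1.6,0,34,0,0,0,-0.34,-1.9,0,34]'; python3 -m pendant '[0,0,0,0,-0.15,0,34,0,0,0,0,-0.3,0,34,0,0,0,0,-0.38,0,34,0,0,0,0,-0.38,0,34]'; python3 -m pendant '[0,0,0,0,-0.06,0,34,0,0,0,0,-0.12,0,34,0,0,0,0,-0.12,0,34]'
```

```text
clock: 26.77
tool_pos: [502.5, -82.5, 84.4]
orientation: [3.137, 0.12, -0.008]
contact_force: [-2.1, -4.5, -0.6]
finger_gap: 0.397
finger_force: 2.1
clock: 27.1
tool_pos: [504.2, -71.9, 84.7]
orientation: [-3.139, -0.122, 0.001]
contact_force: [-1.5, -2.9, -0.8]
finger_gap: 0.398
finger_force: 1.1
clock: 27.35
tool_pos: [504.3, -70.2, 84.8]
orientation: [3.138, 0.12, -0.001]
contact_force: [-1.4, -4.9, -1.4]
finger_gap: 0.399
finger_force: 2.2
```

```bash
python3 -m pendant '[0,0,0,0,-0.1,0,34,0,0,0,0,-0.2,0,34,0,0,0,0,-0.2,0,34]'; python3 -m pendant '[0,0,0,0,0.1,0,36,0,0,0,0,0.22,0,40,0,0,0,0,0.28,0,50,0,0,0,0,0.28,0,60,0,0,0,0,0.28,0,60]'; python3 -m pendant '[0,0,0,0,0,-1,60,0,0,0,0,0,-2,60,0,0,0,0,0,-3.5,60,0,0,0,0,0,-5,60,0,0,0,0,0,-6,60]'; python3 -m pendant '[0,0,0,0,5,-1,60,0,0,0,0,5,-1,60,0,0,0,0,5,-1,60,0,0,0,0,5,-1,60,0,0,0,0,5,-1,60]'; python3 - <<'E'
from h import *
p=imaging.snapshot('top');q=imaging.snapshot('side')
a=cv2.resize(p['image'][165:265,240:350],(440,400),interpolation=cv2.INTER_CUBIC)
b=cv2.resize(q['image'][150:250,240:330+40],(520,400),interpolation=cv2.INTER_CUBIC)[:,:360] if 0 else cv2.resize(q['image'][150:260,245:370],(360,317),interpolation=cv2.INTER_CUBIC)
b=np.vstack([b,np.zeros((83,360,3),np.uint8)])
save(np.hstack([a,b]),'end.png')
for nm,pp in(('top',p),('side',q)):
  i=pp['image'].astype(int);r=(i[...,0]>110)&(i[...,1]<50)&(i[...,2]<60);ys,xs=np.nonzero(r);print(nm,xs.min(),xs.max(),ys.min(),ys.max())
  j=ys>=ys.max()-4; print(xs[j].mean(),ys[j].mean())
E
python3 sink.py
```

```text
clock: 27.6
tool_pos: [504.3, -69.8, 84.8]
orientation: [3.133, 0.116, 0.001]
contact_force: [-1.0, -10.7, -2.5]
finger_gap: 0.4
finger_force: 5.4
clock: 28.02
tool_pos: [505.5, -70.0, 85.4]
orientation: [-3.138, -0.123, -0.003]
contact_force: [1.4, -0.2, 0.0]
finger_gap: 0.698
finger_force: 0.0
clock: 28.43
tool_pos: [506.3, -70.2, 239.0]
orientation: [-3.139, -0.123, -0.009]
contact_force: [1.8, -0.4, -1.4]
finger_gap: 0.697
finger_force: 0.0
clock: 28.85
tool_pos: [514.2, -199.5, 260.4]
orientation: [3.138, 0.111, 0.002]
contact_force: [0.4, 0.4, 0.3]
finger_gap: 0.703
finger_force: 0.0
top 330 336 211 246
333.95454545454544 243.72727272727272
side 333 364 203 215
358.14814814814815 213.03703703703704
sink 29.0 (58.2, np.float64(0.813))
[ 514.6 -193.4  259.7] [-0.6  1.3 -1. ]
```

View pics/end.png

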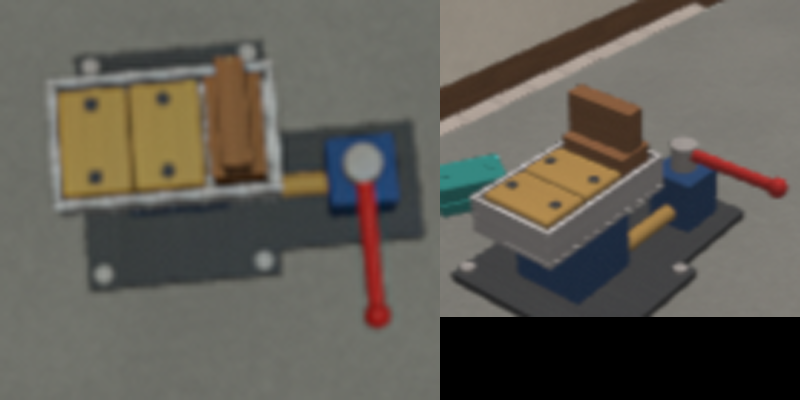

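The picture shows the tray down with the flasks and block seated. The lever is back at its starting pixels (ball at top (334,244)), and the stop was felt at about 10 N. The gripper is clear, so I'm handing in.

```bash
python3 -m pendant '[0,0,0,0,0,0,60,0,0,0,0,0,0,60,0,0,0,0,0,0,60]' >/dev/null; python3 -c "
from h import *
print(job.job_done())"
```

```text
the job is handed in; nothing more can be done
None
```

I handed the job in at about 29 s of the 72 s allowed, and no verdict came back: the block stands in the gap, the tray sank at an average of 4–8 mm/s to its stop, the lever is back on its shut stop, and the robot touches nothing.

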